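Lay out a bead and hold the display case open

TASK

I want to match a bead to the rings in the glass display case. Pluck the tall barrel-shaped bead (not the ball or the square one) out of the wooden pocket tray and lay it in the small round wooden dish without dropping it from a height, letting go of it there. Then lift the case's glass lid by the brass tab on its front edge and finish still holding the tab, with the lid steady at 45 degrees (halfway to upright, give or take 5 degrees): it falls shut if let go, so do not let go; leave the other beads and the jars where they are.

Things in the scene. Friction and masses are not known exactly. Their poses are not given: they have to be found in the camera images.
- case: White rimmed display case fixed to the bench, 224 x 340 x 58 mm (x, y, z of its own frame) with a glass lid hinged along its back edge. Origin: centre of its underside on the bench; its x axis points from the front edge (robot side) to the back edge, z up, y along the hinge. It stands anywhere within some 5 to 10 cm, turned up to about 10 degrees.
- case_lid (a joint): Angle of the glass lid in rad: 0 shut, 0.785 is 45 degrees, limit 1.66. The hinge has almost no friction and the lid falls shut when let go below upright. The lid is light: 1 to 2 N upwards at the tab lifts it.
- lid_hinge (a point): A point on the lid's hinge line (which runs along the case's y axis), in the middle of its length: 108 mm behind the case's origin and 46 mm above the bench.
- lift_tab: Brass tab fixed to the middle of the lid's front edge, sticking straight out to the front from it and turning with the lid: 18 mm wide (along the case's y), 10 mm thick, sticking out 51 mm with a half-round end. Its frame is the lid's: origin on the hinge line (same point as lid_hinge), with x, y, z along the case's axes when the lid is shut.
- tab_grip (a point): Point to grip on the tab, in the middle of its width and thickness, 13 mm from its free end and 38 mm in front of the case's front edge: 258 mm in front of the hinge line and 6 mm above its height (so 52 mm above the bench) when the lid is shut. Free space is beside, above and below it; it swings on an arc about the hinge line as the lid opens.
- tray: Flat dark wooden pocket tray, 70 x 170 x 12 mm, fixed to the bench. Origin: centre of its underside; y along its length. Three square pockets, 18 mm wide and 6 mm deep, in a row along y at -55, 0 and +55 mm, with one bead in each; which bead sits in which pocket varies.
- barrel_bead: The bead to take: pale stone barrel bead, a round upright cylinder 16 mm in diameter and 26 mm tall with bevelled ends, about 18 g, the tallest of the three. Standing in its pocket, it sticks out 20 mm above the tray's top. Origin: centre of its underside; z along its axis.
- bead_center (a point): Middle of the barrel bead, 13 mm from either end.
- ball_bead: Pale stone ball bead, 15 mm in diameter, in another pocket; to be left alone.
- square_bead: Pale stone square bead, 15 x 15 x 14 mm with rounded edges, in another pocket; to be left alone.
- dish: Round turned wooden dish, fixed to the bench, 74 mm across the rim (inside 68 mm at the rim and about 54 mm at the floor), 10 mm high, floor 3 mm thick. Origin: centre of its underside on the bench.
- dish_floor (a point): Centre of the dish's inner floor, 3 mm above the bench.
- flux_jar: Stoneware jar with a lidded knob, 55 mm across, 60 mm high, loose, to be left alone. Origin: centre of its underside.
- gem_jar_a: Small clear jar with a ridged white cap, 29 mm across, 18 mm high, loose, to be left alone. Origin: centre of its underside.
- gem_jar_b: A second such small jar, 29 mm across, 18 mm high, loose, to be left alone. Origin: centre of its underside.
Not all that is in view belongs to the job. Of the things that look like the dish, take the one that is farthest to the robot's right at the start.

How it is judged:
By the outcome, as a careful person would: the job done as asked, in the order asked, and still so for the second after the job is handed in, while the arm keeps its last pose, push and grip.
It also fails if it takes over 64 s, if anything falls off the work surface, if the arm or the gripper's body presses on something with over 40 N, if the wrist force passes 120 N, or if a joint passes its speed limit or range.

ROBOT

A 7-joint arm with a two-finger parallel gripper is mounted at the origin on a cart in front of the work surface, level with it; the furniture and walls round the work are solid. World frame = base frame: x ahead of the robot, y to its left, z up, the work surface at z = 0. Lengths are in m, angles in rad, forces in N, time in s.
With the tool pointing down it reaches from about 0.425 to 0.925 m from the base axis. Payload 6.8 kg.
Tool frame: the origin (TCP) lies at the very end of the fingers, on their centre line; the grasp point (between the pads) lies 19 mm behind it; z points along the fingers, y is the line along which they close (so a half turn about z gives the same grasp; the last joint's range is limited). The gripper opens to 88 mm and grips with 3 to 60 N. Pads are 20 mm wide; open, the fingers measure 115 mm over their backs; the gripper's body (75 mm by 178 mm) begins 61 mm behind the grasp point.
Start: joints at [1.023, 0.477, 0.022, 1.555, -0.011, 1.109, -0.083], TCP at [0.287, -0.611, 0.223] pointing down, gripper open.
Joint ranges: [-2.96, 2.96], [-0.34, 2.1], [-1.41, 1.46], [0.24, 2.44], [-1.37, 4.51], [0.17, 1.92], [-2.96, 2.96]. Speed limits (rad/s): [2.39, 2.39, 3.14, 3.14, 3.14, 3.14, 3.14].

INTERFACE

Orientations are given as a unit quaternion [x, y, z, w].
In Python, from station import sense, grab_frame, calibration, env gives the robot as it stands.
- The arm moves only by the shell command python3 -m inch 'ROWS' [FORCE]. ROWS is JSON, a list of rows, each a list of 7 numbers: the opening, from -1 (shut) to 1 (fully open), so that 0 is half open, then the shift along the tool's x, y, z in m, then the turn, a rotation vector about the tool's x, y, z in degrees. In form: [[hand, x, y, z, ax, ay, az], ...]. A call has 1 to 12 rows; each row shifts and turns the commanded pose from where the row before left it, along the tool's axes as they then stand; what a row does not reach is not made up. A row lasts 1/8 s, in which the tool goes at most 62.5 mm and 10.7 degrees, less where a joint would pass 70% of its speed; a pose out of reach is approached as far as the arm can. A call with a gripper value outside its range is refused whole. The fingers move at their own pace and stop on an object; FORCE is the grip in N (left out, the last holds). Time passes only in rows, so rows that do not move let the fingers close. It gives the time, the measured TCP pose, the force, the opening and the grip force at its end, in the units of the state.
- sense(): the state, without advancing time (a new reading comes with each control period).
- grab_frame(name): name is "scene" or "side" or "wrist"; returns the picture (420x560x3 uint8, red, green, blue); there is no depth.
- calibration(name): a dict with "fovy" (degrees; the focal length in pixels is half the picture's height over the tangent of half this angle, whatever the lens; pixels are square), "cx", "cy" (the principal point, pixels), "k1" (the pictures are not rectified: a ray, as slopes to the right and down, at radius r is drawn at 1 + k1 r^2 times it, then the intrinsics apply), "origin" and "attitude" of the camera in the world; the wrist camera has in their place "mount" (4x4, takes a point from camera to tool coordinates, whose origin is the TCP and whose axes are the flange's). Camera axes: x right, y down, z forward; pixel columns grow to the right and rows downward; lengths in m; the calibration is good to about 2 mm. A picture is of the moment at which its call begins: read the wrist's pose just before it. calibration takes no time and is no camera call.
- env.hand_in(): hands the job in; it is judged then, once.
The state is a dict: "time_s": time; "joints": joint angles; "joint_vel": joint speeds; "joint_torque": joint torques, N m; "position": TCP position; "tool_rot": TCP orientation; "wrist_force": force on the tool from outside, world axes, zero at the start; "moment": the same for the moment, N m; "width": finger opening in m; "grip_force": force on a finger pad.
Only numpy, scipy, OpenCV 4.12 (cv2) and the standard library are available. Lean on these libraries where they do the work, as an engineer would, in place of code of your own. Each camera call takes 0.05 s, during which the arm holds its last target. There are 200 camera calls.

## Working session

There is one attempt and no reset: what is moved stays moved. The work goes in short steps, Python scripts to look and compute and a shell command to move; the robot and the scene stay as the last step left them, time stands still between calls to the robot, and variables do not carry over. Pictures are saved under pics/ and viewed, at most 10 in all, crops included, and the job is handed in when it is done.

```bash
mkdir -p pics; python3 - <<'E'
from station import *
import cv2,numpy as np
s=sense();print(s)
for n in("scene","side","wrist"):
    c=calibration(n);print(n,c)
    cv2.imwrite(f"pics/{n}0.png",grab_frame(n)[:,:,::-1])
E
```

```text
{'time_s': 0.0, 'joints': array([ 1.02286429,  0.47782153,  0.0223579 ,  1.55649628, -0.0114841 ,
        1.10929874, -0.08310974]), 'joint_vel': array([ 0.00237163, -0.00032599, -0.00021817, -0.00213049,  0.00169347,
       -0.0002188 ,  0.00044221]), 'joint_torque': array([-5.15238838e-06, -5.82861614e+01,  1.53456151e+00, -2.72615039e+01,
       -5.42612560e-02,  1.68924039e-02,  1.88704525e-04]), 'position': array([ 0.28710549, -0.61019758,  0.2216488 ]), 'tool_rot': array([ 9.75915078e-01,  2.18148715e-01, -2.86414676e-04, -9.03409214e-04]), 'wrist_force': array([ 0.2375548 ,  0.22221292, -0.46661847]), 'moment': array([ 0.02454584, -0.03698441, -0.01094124]), 'grip_force': 0.0, 'width': 0.08802276818334052}
scene {'fovy': 47.63833467322585, 'cx': 286.8786390598005, 'cy': 213.6511498572356, 'k1': -0.14138007630565966, 'origin': array([-0.021437  ,  0.89789917,  0.94948695]), 'attitude': array([-0.27946904,  0.87601983, -0.37196351,  0.12700179])}
side {'fovy': 54.35873398425599, 'cx': 280.3572475472588, 'cy': 206.47728829576297, 'k1': -0.10268592983420743, 'origin': array([ 0.04478935, -0.68263373,  0.46934882]), 'attitude': array([ 0.80669671, -0.20230778,  0.15113172, -0.53429503])}
wrist {'fovy': 60.31167286482049, 'cx': 279.3109295431846, 'cy': 213.2136899892538, 'k1': 0.0230374575599636, 'mount': array([[ 5.58333351e-04, -9.54249683e-01, -2.99010418e-01,
         8.22701976e-02],
       [ 9.99999190e-01,  8.74893570e-04, -9.24830699e-04,
         4.37687823e-04],
       [ 1.14412169e-03, -2.99009659e-01,  9.54249399e-01,
        -1.62437130e-01],
       [ 0.00000000e+00,  0.00000000e+00,  0.00000000e+00,
         1.00000000e+00]])}
```

View pics/scene0.png

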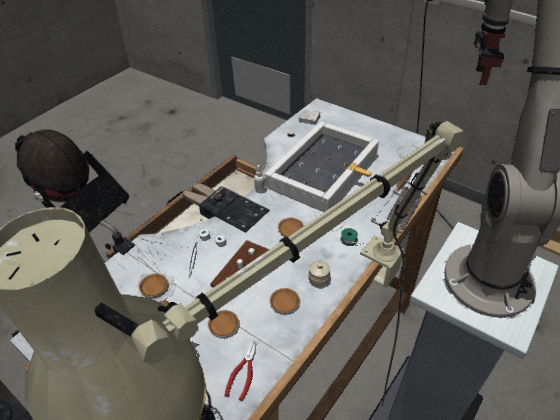

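View pics/side0.png

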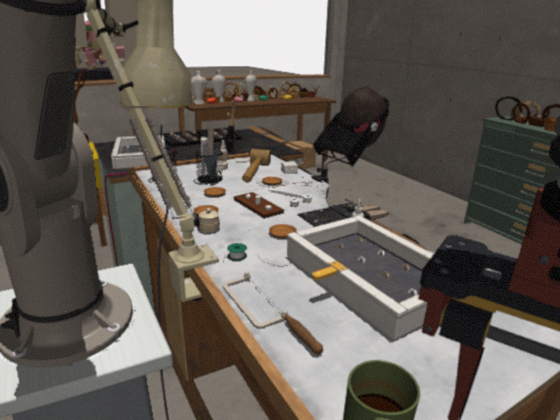

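The scene view shows the case at (325,165) with its brass tab at (358,170), and the tray at (238,265). The dish look-alikes are at (290,228), (285,300), (224,324) and (154,286), and the lamp arm crosses above the bench. In the side view the tray is at (258,204), with dishes at (283,231), (215,191), (205,211) and (271,181).

```bash
cat > h.py <<'E'
import numpy as np,cv2
from scipy.spatial.transform import Rotation as R
from station import *
def cam(n,s=None):
    c=calibration(n);f=210/np.tan(np.radians(c["fovy"]/2))
    if n=="wrist":
        s=s or sense();Rt=R.from_quat(s["tool_rot"]).as_matrix();M=c["mount"]
        return c,f,Rt@M[:3,3]+s["position"],Rt@M[:3,:3]
    return c,f,c["origin"],R.from_quat(c["attitude"]).as_matrix()
def ray(C,u,v):
    c,f,o,A=C;d=np.array([(u-c["cx"])/f,(v-c["cy"])/f]);p=d.copy()
    for _ in range(20):p=d/(1+c["k1"]*(p@p))
    r=A@np.r_[p,1];return o,r/np.linalg.norm(r)
def onz(C,u,v,z):
    o,r=ray(C,u,v);return o+r*(z-o[2])/r[2]
def proj(C,P):
    c,f,o,A=C;q=A.T@(np.asarray(P)-o);p=q[:2]/q[2];p=p*(1+c["k1"]*(p@p));return p*f+[c["cx"],c["cy"]]
def tri(a,b):
    (o1,r1),(o2,r2)=a,b;t=np.linalg.lstsq(np.c_[r1,-r2],o2-o1,rcond=None)[0]
    p,q=o1+t[0]*r1,o2+t[1]*r2;return (p+q)/2,np.linalg.norm(p-q)
E
python3 - <<'E'
from h import *
np.set_printoptions(precision=3,suppress=True)
S=cam("scene");D=cam("side")
for n,p in dict(d1=(290,228),d2=(285,300),d3=(224,324),d4=(154,286)).items():print(n,onz(S,*p,.01))
for n,p in dict(e1=(283,231),e2=(205,211),e3=(215,191),e4=(271,181)).items():print(n,onz(D,*p,.01))
print('tray',onz(S,238,265,.012),onz(D,258,204,.012))
print('tab tri',tri(ray(S,370,172),ray(D,314,274)), onz(S,370,172,.052),onz(D,314,274,.052))
print('lamp joints', tri(ray(S,177,317),ray(D,95,5)),tri(ray(S,448,135),ray(D,187,210)))
print('clamp',tri(ray(S,383,245),ray(D,190,250)), 'flux',onz(S,319,275,.03),onz(D,208,220,.03))
a=cv2.imread("pics/scene0.png")[205:315,180:360];b=cv2.imread("pics/side0.png")[165:300,190:370]
cv2.imwrite("pics/c1.png",np.vstack([cv2.resize(a,(480,293),interpolation=2),cv2.resize(b,(480,300),interpolation=2)]))
E
```

```text
d1 [0.523 0.15  0.01 ]
d2 [0.391 0.356 0.01 ]
d3 [0.467 0.493 0.01 ]
d4 [0.684 0.512 0.01 ]
e1 [0.522 0.131 0.01 ]
e2 [0.387 0.339 0.01 ]
e3 [0.47  0.479 0.01 ]
e4 [0.678 0.49  0.01 ]
tray [0.554 0.337 0.012] [0.543 0.318 0.012]
tab tri (array([ 0.435, -0.14 ,  0.057]), np.float64(0.0010761023047998564)) [ 0.438 -0.147  0.052] [ 0.439 -0.133  0.052]
lamp joints (array([0.205, 0.759, 0.573]), np.float64(0.01802487673630088)) (array([ 0.217, -0.156,  0.249]), np.float64(0.04881732284387261))
clamp (array([0.268, 0.087, 0.039]), np.float64(0.007831930451059291)) flux [0.358 0.258 0.03 ] [0.359 0.236 0.03 ]
```

View pics/c1.png

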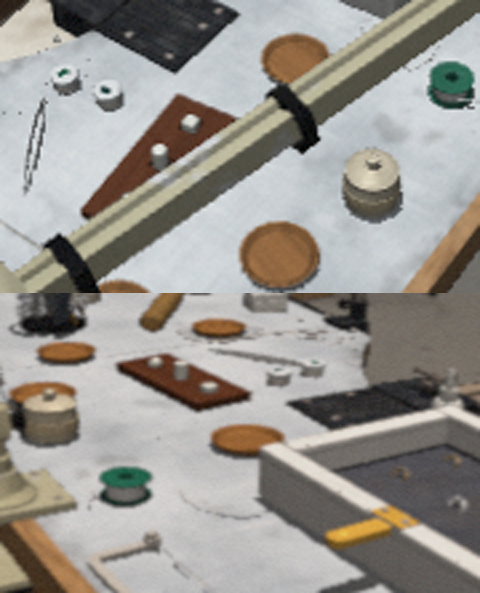

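The close crop shows three bead candidates, given here as side-view pixels. The left one at (248,196) is short, the middle one at (258,200) is tall and cylindrical, and the right one at (268,208) is short and flat. The middle one is the barrel (scene pixel 240,263). The dish is the rightmost, at about (0.52,0.14). Next I'll measure the lamp's 3D line, since it may be in the way.

```bash
python3 - <<'E'
from h import *
np.set_printoptions(precision=3,suppress=True)
S=cam("scene");D=cam("side")
print('bead',tri(ray(S,240,263),ray(D,258,199.5)))
# elbow: project points along scene ray of lamp features into side
for n,p in dict(elbow=(448,135),strap2=(290,247),strap1=(380,186),strap3=(205,304),headjoint=(177,317),shade=(45,225)).items():
    o,r=ray(S,*p)
    print(n,[(np.round(o+t*r,2).tolist(),np.round(proj(D,o+t*r)).tolist()) for t in np.arange(.3,1.3,.1)])
E
```

```text
bead (array([0.55 , 0.333, 0.019]), np.float64(0.001032356729545093))
elbow [([0.04, 0.65, 0.79], [32.0, -84.0]), ([0.06, 0.57, 0.74], [41.0, -70.0]), ([0.08, 0.49, 0.68], [52.0, -53.0]), ([0.1, 0.41, 0.63], [64.0, -35.0]), ([0.12, 0.32, 0.57], [78.0, -13.0]), ([0.14, 0.24, 0.52], [94.0, 11.0]), ([0.16, 0.16, 0.47], [113.0, 39.0]), ([0.18, 0.08, 0.41], [134.0, 71.0]), ([0.2, -0.0, 0.36], [159.0, 108.0]), ([0.22, -0.09, 0.31], [188.0, 150.0])]
strap2 [([0.1, 0.73, 0.73], [56.0, -54.0]), ([0.14, 0.68, 0.65], [73.0, -29.0]), ([0.18, 0.63, 0.58], [92.0, -3.0]), ([0.22, 0.57, 0.51], [111.0, 24.0]), ([0.26, 0.52, 0.43], [132.0, 52.0]), ([0.3, 0.46, 0.36], [153.0, 81.0]), ([0.34, 0.41, 0.28], [174.0, 111.0]), ([0.37, 0.35, 0.21], [196.0, 141.0]), ([0.41, 0.3, 0.14], [218.0, 171.0]), ([0.45, 0.25, 0.06], [240.0, 201.0])]
strap1 [([0.06, 0.68, 0.76], [43.0, -69.0]), ([0.09, 0.61, 0.69], [56.0, -49.0]), ([0.12, 0.54, 0.63], [71.0, -27.0]), ([0.15, 0.47, 0.57], [88.0, -3.0]), ([0.18, 0.4, 0.5], [106.0, 23.0]), ([0.21, 0.33, 0.44], [125.0, 52.0]), ([0.24, 0.26, 0.38], [147.0, 83.0]), ([0.27, 0.1
[... 543 characters left out ...]
8, 0.63], [87.0, -15.0]), ([0.23, 0.75, 0.55], [108.0, 12.0]), ([0.28, 0.72, 0.47], [128.0, 39.0]), ([0.33, 0.69, 0.39], [148.0, 66.0]), ([0.38, 0.66, 0.3], [168.0, 92.0]), ([0.44, 0.62, 0.22], [187.0, 117.0]), ([0.49, 0.59, 0.14], [206.0, 142.0]), ([0.54, 0.56, 0.06], [224.0, 166.0]), ([0.59, 0.53, -0.02], [242.0, 189.0])]
shade [([0.2, 0.83, 0.76], [90.0, -59.0]), ([0.28, 0.81, 0.7], [117.0, -38.0]), ([0.35, 0.78, 0.64], [143.0, -17.0]), ([0.43, 0.76, 0.58], [169.0, 3.0]), ([0.5, 0.74, 0.52], [193.0, 24.0]), ([0.58, 0.72, 0.45], [217.0, 43.0]), ([0.65, 0.69, 0.39], [240.0, 62.0]), ([0.73, 0.67, 0.33], [262.0, 80.0]), ([0.8, 0.65, 0.27], [283.0, 97.0]), ([0.88, 0.63, 0.21], [303.0, 114.0])]
```

View pics/wrist0.png

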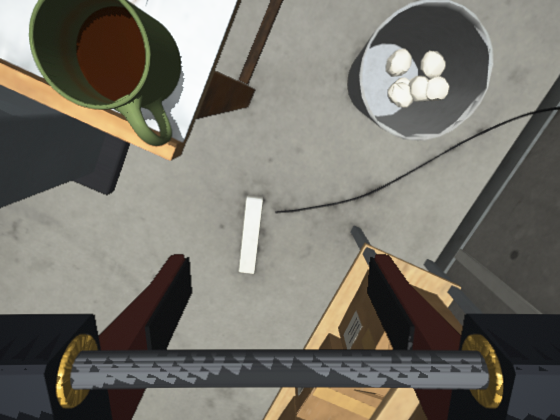

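The wrist view shows only the floor and a mug. The lamp sits at x<0.27 and below a height of about 0.55 near the base, so the work space ahead is clear if I go round at larger x. Next I'll get the tray yaw and the tool-frame shift needed to move above it.

```bash
cat >> h.py <<'E'
def go(P,yaw=None):
    "tool shift to world TCP point P, and turn about tool z to bring tool x to world yaw (deg)"
    s=sense();A=R.from_quat(s["tool_rot"]).as_matrix();y0=np.degrees(np.arctan2(A[1,0],A[0,0]))
    print("at",s["position"].round(4),"yaw",round(y0,1),"tilt z",A[:,2].round(3),"shift",(A.T@(np.asarray(P)-s["position"])).round(4),"az",None if yaw is None else round(-((yaw-y0+90)%180-90),1))
E
python3 - <<'E'
from h import *
np.set_printoptions(precision=3,suppress=True)
D=cam("side");S=cam("scene")
l=onz(D,248.1,196,.016);r=onz(D,268,207.3,.016);print(l,r,np.degrees(np.arctan2(*(l-r)[1::-1])), np.linalg.norm(l-r))
print(onz(S,251,251,.016))
go([.50,-.1,.26]);go([.55,.325,.22],np.degrees(np.arctan2(*(l-r)[1::-1])))
E
```

```text
[0.54  0.38  0.016] [0.554 0.274 0.016] 97.29375336368244 0.1065913753943365
[0.554 0.283 0.016]
at [ 0.287 -0.61   0.222] yaw 25.2 tilt z [-0.001  0.001 -1.   ] shift [ 0.41  -0.371 -0.038] az None
at [ 0.287 -0.61   0.222] yaw 25.2 tilt z [-0.001  0.001 -1.   ] shift [ 0.636 -0.734  0.003] az -72.1
```

```bash
python3 -m inch '[[1,0.034,-0.031,-0.003,0,0,0],[1,0.034,-0.031,-0.003,0,0,0],[1,0.034,-0.031,-0.003,0,0,0],[1,0.034,-0.031,-0.003,0,0,0],[1,0.034,-0.031,-0.003,0,0,0],[1,0.034,-0.031,-0.003,0,0,0],[1,0.034,-0.031,-0.003,0,0,0],[1,0.034,-0.031,-0.003,0,0,0],[1,0.034,-0.031,-0.003,0,0,0],[1,0.034,-0.031,-0.003,0,0,0],[1,0.034,-0.031,-0.003,0,0,0],[1,0.034,-0.031,-0.003,0,0,0]]'
python3 - <<'E'
from h import *
s=sense();print(s["joints"])
cv2.imwrite("pics/wcase.png",grab_frame("wrist")[:,:,::-1]);np.save("wcase.npy",np.r_[s["position"],s["tool_rot"]])
go([.55,.325,.2],97)
E
```

```text
time_s: 1.65
position: [0.4984, -0.0991, 0.2587]
tool_rot: [0.976, 0.218, -0.0, 0.0]
wrist_force: [0.6, -0.6, 0.3]
width: 0.0879
grip_force: 0.0
[ 0.32458335  0.18310149 -0.28466746  1.88917289  0.05825948  1.07737168
 -1.11439294]
at [ 0.5009 -0.0921  0.2593] yaw 25.6 tilt z [ 0.002  0.003 -1.   ] shift [ 0.2246 -0.3546  0.0608] az -71.4
```

```bash
python3 -m inch '[[1,0.028,-0.044,0.0075,0,0,0],[1,0.028,-0.044,0.0075,0,0,0],[1,0.028,-0.044,0.0075,0,0,0],[1,0.028,-0.044,0.0075,0,0,0],[1,0.028,-0.044,0.0075,0,0,0],[1,0.028,-0.044,0.0075,0,0,0],[1,0.028,-0.044,0.0075,0,0,0],[1,0.028,-0.044,0.0075,0,0,0]]'
python3 -m inch '[[1,0,0,0,0,0,-9],[1,0,0,0,0,0,-9],[1,0,0,0,0,0,-9],[1,0,0,0,0,0,-9],[1,0,0,0,0,0,-9],[1,0,0,0,0,0,-9],[1,0,0,0,0,0,-9],[1,0,0,0,0,0,-9],[1,0,0,0,0,0,0]]'
python3 - <<'E'
from h import *
s=sense();print(s["joints"])
a=grab_frame("wrist")[:,:,::-1]
cv2.imwrite("pics/wtray.png",a);np.save("wtray.npy",np.r_[s["position"],s["tool_rot"]])
b=cv2.imread("pics/wcase.png");cv2.imwrite("pics/both.png",np.vstack([cv2.resize(a,(400,300)),cv2.resize(b,(400,300))]))
go([.55,.325,.2],97)
E
```

```text
time_s: 2.7
position: [0.5512, 0.3145, 0.1981]
tool_rot: [0.976, 0.218, -0.0, 0.0]
wrist_force: [-0.1, 0.2, -0.5]
width: 0.0882
grip_force: 0.0
time_s: 3.82
position: [0.5511, 0.3129, 0.1982]
tool_rot: [0.662, 0.75, -0.0, -0.0]
wrist_force: [-0.3, 0.2, -0.7]
width: 0.088
grip_force: 0.0
[-0.10257541  0.52963021 -0.71600328  1.64641767  0.3787264   1.10995869
 -0.79815519]
at [0.551  0.313  0.1983] yaw 97.0 tilt z [-0.001 -0.    -1.   ] shift [ 0.0121  0.0004 -0.0017] az -0.0
```

View pics/wtray.png

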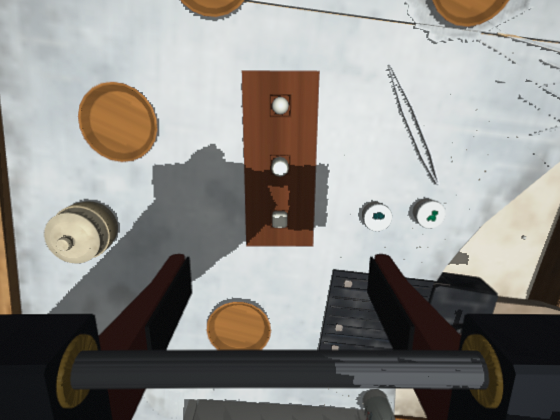

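The wrist view shows the tray with corners (242,71), (320,71), (314,246) and (247,246). The beads are at (280,105), (280,167) and (279,219), the middle one being the barrel. The chosen dish is at (239,325), partly framed by the fingers. Next I'll work out where the bead and dish are.

```bash
python3 - <<'E'
from h import *
np.set_printoptions(precision=4,suppress=True)
n=np.load("wtray.npy");s=dict(position=n[:3],tool_rot=n[3:]);W=cam("wrist",s)
c=np.array([onz(W,*p,.012) for p in[(242.5,71),(320,71),(314,246.5),(247,246.5)]]);print(c.mean(0),np.linalg.norm(c[0]-c[1]),np.linalg.norm(c[0]-c[3]))
v=(c[0]-c[3]+c[1]-c[2]);print("yaw",np.degrees(np.arctan2(v[1],v[0])))
a=cv2.imread("pics/wtray.png").astype(int)
m=((a.min(2)>110)&(a.max(2)-a.min(2)<40)).astype(np.uint8);m[:,:262]=0;m[:,298:]=0
_,_,st,ce=cv2.connectedComponentsWithStats(m[:240]);
for t,q in zip(st[1:],ce[1:]):
    if t[4]>60 and t[1]>75:print(t,q,onz(W,*q,.03))
print("middle",onz(W,280,165,.032),"dish l/r",onz(W,207,327,.01),onz(W,271,327,.01),"top",onz(W,239,298,.01))
# dish in scene/side by mask refine
for nm,(u,v) in dict(scene=(290,228),side=(283,231)).items():
    b=cv2.cvtColor(cv2.imread(f"pics/{nm}0.png"),cv2.COLOR_BGR2HSV);k=cv2.inRange(b,(5,90,70),(20,255,255))
    k[:v-18]=0;k[v+18:]=0;k[:,:u-20]=0;k[:,u+20:]=0
    x,y,w,h=cv2.boundingRect(k);print(nm,x,y,w,h,onz(cam(nm),x+w/2,y+h/2,.007))
E
```

```text
[0.5495 0.3347 0.012 ] 0.06950091730489313 0.16990652726717143
yaw 96.9587240676069
[273  97  15  17 200] [280.045 104.9  ] [0.5417 0.3904 0.03  ]
[272 160  16  15 188] [279.6862 167.3085] [0.5482 0.3358 0.03  ]
middle [0.5482 0.3383 0.032 ] dish l/r [0.4902 0.1426 0.01  ] [0.5615 0.1514 0.01  ] top [0.5224 0.1836 0.01  ]
scene 279 218 24 18 [0.5248 0.143  0.007 ]
side 263 213 33 24 [0.5348 0.1721 0.007 ]
```

```bash
python3 - <<'E'
from h import *
go([.549,.335,.0155],97)
E
```

```text
at [0.551  0.313  0.1983] yaw 97.0 tilt z [-0.001 -0.    -1.   ] shift [0.0221 0.0008 0.1828] az -0.0
```

```bash
python3 -m inch '[[0,0.011,0.0005,0,0,0,0],[0,0.011,0.0005,0.03,0,0,0],[0,0,0,0.04,0,0,0],[0,0,0,0.04,0,0,0],[0,0,0,0.025,0,0,0],[0,0,0,0.015,0,0,0],[0,0,0,0,0,0,0]]'
python3 - <<'E'
from h import *
W=cam("wrist");a=grab_frame("wrist")[:,:,::-1];cv2.imwrite("pics/wclose.png",a)
go([.549,.335,.0155],97)
for p in [(.549,.335,.032),(.549,.335,.012)]:print(proj(W,p))
E
```

```text
time_s: 4.75
position: [0.5488, 0.3356, 0.048]
tool_rot: [0.661, 0.75, -0.001, -0.0]
wrist_force: [-0.9, 0.2, -0.2]
width: 0.0441
grip_force: 0.0
at [0.5493 0.336  0.049 ] yaw 97.2 tilt z [ 0.  0. -1.] shift [-0.001  -0.0005  0.0335] az 0.2
[279.92041197 260.92577091]
[279.90193323 246.57434194]
```

View pics/wclose.png

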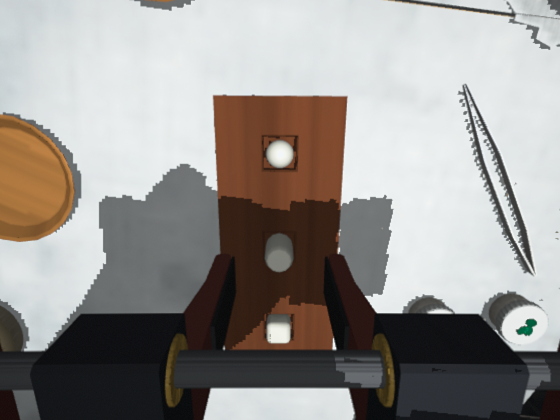

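The close view shows the barrel at (279,252) centred between the fingers, with the ball at (280,153) and the square bead at (279,328). I'll descend and grip.

```bash
python3 -m inch '[[0,-0.001,0,0.013,0,0,0],[0,0,0,0.012,0,0,0],[0,0,0,0.008,0,0,0],[0,0,0,0,0,0,0],[-1,0,0,0,0,0,0],[-1,0,0,0,0,0,0],[-1,0,0,0,0,0,0],[-1,0,0,0,0,0,0]]' 15
```

```text
time_s: 5.8
position: [0.5495, 0.3345, 0.0159]
tool_rot: [0.661, 0.75, 0.0, 0.0]
wrist_force: [0.3, -0.5, 0.4]
width: 0.0156
grip_force: 15.0
```

```bash
python3 -m inch '[[-1,0,0,-0.01,0,0,0],[-1,0,0,-0.02,0,0,0],[-1,0,0,-0.03,0,0,0],[-1,0,0,-0.03,0,0,0],[-1,0,0,0,0,0,0]]'
python3 - <<'E'
from h import *
print(sense()["width"],sense()["grip_force"])
go([.526,.147,.07])
E
```

```text
time_s: 6.42
position: [0.551, 0.336, 0.1096]
tool_rot: [0.661, 0.75, 0.003, 0.001]
wrist_force: [-0.5, 0.1, 0.8]
width: 0.0154
grip_force: 15.0
0.015375823119837612 14.997283596312627
at [0.551  0.336  0.1096] yaw 97.2 tilt z [ 0.005  0.003 -1.   ] shift [-0.1845 -0.0487  0.0388] az None
```

```bash
python3 -m inch '[[-1,-0.03,-0.008,0,0,0,0],[-1,-0.04,-0.01,0,0,0,0],[-1,-0.04,-0.01,0,0,0,0],[-1,-0.04,-0.01,0,0,0,0],[-1,-0.024,-0.006,0,0,0,0],[-1,-0.01,-0.004,0,0,0,0],[-1,0,0,0,0,0,0],[-1,0,0,0,0,0,0]]'
python3 - <<'E'
from h import *
np.set_printoptions(precision=4,suppress=True)
W=cam("wrist");a=grab_frame("wrist")[:,:,::-1];cv2.imwrite("pics/wdish.png",a)
go([.526,.147,.0125]);print(proj(W,(.526,.147,.01)))
k=cv2.inRange(cv2.cvtColor(a,cv2.COLOR_BGR2HSV),(5,90,60),(20,255,255))
for c in cv2.findContours(k,0,1)[0]:
    if cv2.contourArea(c)>800:print(cv2.boundingRect(c),cv2.contourArea(c))
E
```

```text
time_s: 7.42
position: [0.5248, 0.1473, 0.1058]
tool_rot: [0.661, 0.751, 0.0, -0.0]
wrist_force: [-0.4, -0.4, -0.2]
width: 0.0154
grip_force: 15.0
at [0.5249 0.1474 0.1058] yaw 97.3 tilt z [ 0.     0.001 -1.   ] shift [-0.0006  0.001   0.0933] az None
[280.9396 215.7432]
(232, 174, 96, 88) 6342.0
(297, 0, 114, 75) 8008.0
```

View pics/wdish.png

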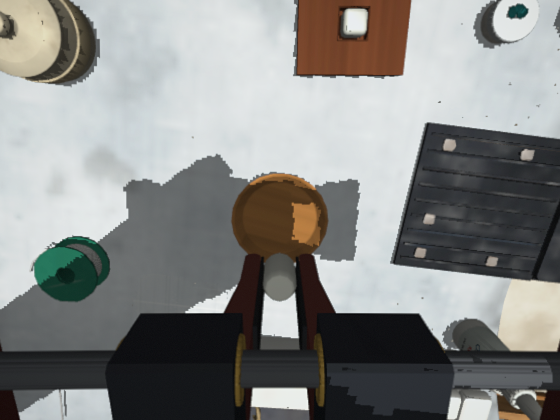

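The bead is held upright at (280,280) and the dish centre is at (280,217), directly below it. I'll lower and release.

```bash
python3 -m inch '[[-1,0,0.001,0.025,0,0,0],[-1,0,0,0.03,0,0,0],[-1,0,0,0.02,0,0,0],[-1,0,0,0.01,0,0,0],[-1,0,0,0.004,0,0,0],[-1,0,0,0.002,0,0,0],[-1,0,0,0,0,0,0],[-1,0,0,0,0,0,0]]'
```

```text
time_s: 8.48
position: [0.5262, 0.1459, 0.0152]
tool_rot: [0.661, 0.75, 0.0, 0.0]
wrist_force: [-0.2, 0.3, -0.6]
width: 0.0154
grip_force: 15.0
```

```bash
python3 -m inch '[[-1,0,0,0.001,0,0,0],[-1,0,0,0.001,0,0,0],[-1,0,0,0,0,0,0]]'; python3 -m inch '[[-0.6,0,0,0,0,0,0],[-0.5,0,0,0,0,0,0],[-0.4,0,0,0,0,0,0],[-0.3,0,0,0,0,0,0],[-0.3,0,0,0,0,0,0],[-0.3,0,0,-0.01,0,0,0],[-0.3,0,0,-0.02,0,0,0],[-0.3,0,0,-0.04,0,0,0],[-0.3,0,0,-0.05,0,0,0],[-0.3,0,0,-0.05,0,0,0],[-0.3,0,0,-0.03,0,0,0]]'
python3 - <<'E'
from h import *
np.set_printoptions(precision=4,suppress=True)
a=grab_frame("side")[:,:,::-1];w=grab_frame("wrist")[:,:,::-1]
n=np.load("wcase.npy");s=dict(position=n[:3],tool_rot=n[3:])
b=cv2.imread("pics/wcase.png")
cv2.imwrite("pics/rel.png",np.hstack([np.vstack([cv2.resize(a[180:285,210:350],(400,300)),cv2.resize(w,(400,300))]),np.vstack([cv2.resize(b,(400,300)),np.zeros((300,400,3),np.uint8)])]))
go([.44,-.14,.2],0);print(sense()["joints"])
E
```

```text
time_s: 8.85
position: [0.5259, 0.1459, 0.0129]
tool_rot: [0.661, 0.75, 0.0, 0.0]
wrist_force: [-0.2, 0.5, 2.9]
width: 0.0155
grip_force: 15.0
time_s: 10.22
position: [0.5265, 0.1467, 0.2169]
tool_rot: [0.661, 0.75, 0.002, 0.001]
wrist_force: [-0.0, -0.3, -0.1]
width: 0.031
grip_force: 0.0
at [0.5277 0.1472 0.2177] yaw 97.2 tilt z [ 0.008  0.002 -1.   ] shift [-0.2739 -0.1232  0.0166] az -82.8
[ 0.2364  0.3672 -0.7731  1.8327  0.2955  1.0517 -0.5244]
```

View pics/rel.png

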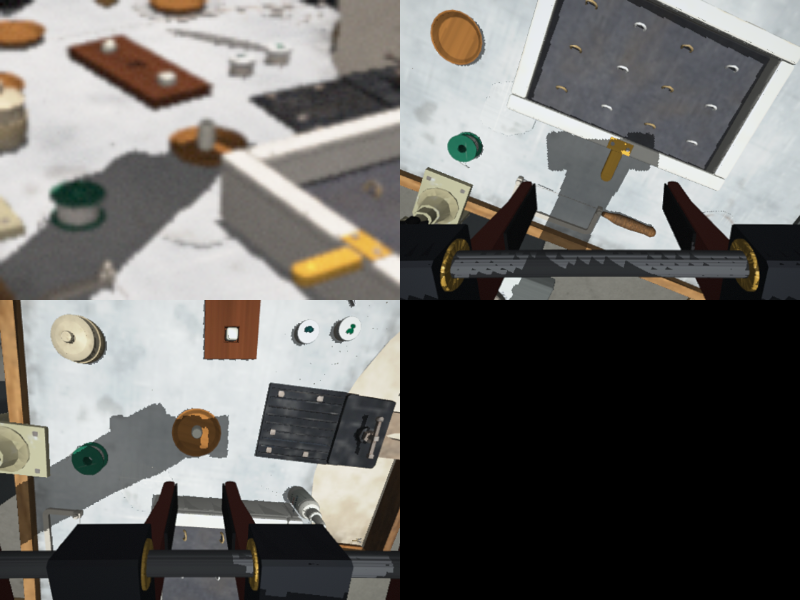

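The pictures show the barrel bead standing in the dish (side crop (205,135), wrist (195,432)) with the other beads undisturbed. In the earlier wrist view of the case, the tab is near (295,225) in full-size pixels and the front rim runs from about (152,147) to (451,263).

```bash
python3 - <<'E'
from h import *
np.set_printoptions(precision=4,suppress=True)
n=np.load("wcase.npy");W=cam("wrist",dict(position=n[:3],tool_rot=n[3:]))
a=cv2.imread("pics/wcase.png");h=cv2.cvtColor(a,cv2.COLOR_BGR2HSV)
k=cv2.inRange(h,(15,110,80),(32,255,255));k[:170]=0;k[270:]=0;k[:,:240]=0;k[:,360:]=0
c=max(cv2.findContours(k,0,1)[0],key=cv2.contourArea);print(cv2.boundingRect(c),cv2.contourArea(c))
P=np.array([onz(W,*p,.057)[:2] for p in c[:,0].astype(float)])
f=[onz(W,*p,.058)[:2] for p in[(152,147),(451,263)]];d=f[0]-f[1];print("front",f,np.linalg.norm(d))
ax=np.array([d[1],-d[0]])/np.linalg.norm(d);ay=np.array([-ax[1],ax[0]]);print("case x yaw",np.degrees(np.arctan2(ax[1],ax[0])))
u=P@ax;v=P@ay;print("u",u.min(),u.max());mid=u.min()+.03
q=(u>u.min()+.01)&(u<u.min()+.04);print("v range",v[q].min(),v[q].max())
g=(u.min()+.013)*ax+(v[q].min()+v[q].max())/2*ay;print("grip",g,"front edge u",f[0]@ax,f[1]@ax)
for m in(("scene",),("side",)):
  b=cv2.imread(f"pics/{m[0]}0.png");print(m,proj(cam(m[0]),[*g,.057]))
E
```

```text
(281, 192, 46, 62) 1168.5
front [array([0.4784, 0.0312]), array([ 0.4983, -0.3065])] 0.3383576039300015
case x yaw 3.376316152152334
u 0.4230617756233867 0.4907620151988212
v range -0.17185704600925458 -0.15394490187811005
grip [ 0.4449 -0.1369] front edge u 0.47940661873212276 0.47940661873212276
('scene',) [366.643  171.5667]
('side',) [317.7193 271.975 ]
```

```bash
python3 -m inch '[[-0.3,-0.038,-0.017,0,0,0,0],[-0.3,-0.046,-0.021,0,0,0,0],[-0.3,-0.05,-0.022,0,0,0,0],[-0.3,-0.05,-0.022,0,0,0,0],[-0.3,-0.05,-0.022,0,0,0,0],[-0.3,-0.038,-0.018,0,0,0,0]]'
python3 -m inch '[[0,0,0,0,0,0,-8.5],[0,0,0,0,0,0,-8.5],[0,0,0,0,0,0,-8.5],[0,0,0,0,0,0,-8.5],[0,0,0,0,0,0,-8.5],[0,0,0,0,0,0,-8.5],[0,0,0,0,0,0,-8.5],[0,0,0,0,0,0,-8.5],[0,0,0,0,0,0,-8.5],[0,0,0,0,0,0,-8.5],[0,0,0,0,0,0,0]]'
python3 - <<'E'
from h import *
np.set_printoptions(precision=4,suppress=True)
go([.447,-.137,.033],3.4);print(sense()["joints"])
W=cam("wrist");a=grab_frame("wrist")[:,:,::-1];cv2.imwrite("pics/wtab.png",a)
k=cv2.inRange(cv2.cvtColor(a,cv2.COLOR_BGR2HSV),(15,110,60),(32,255,255))
for c in cv2.findContours(k,0,1)[0]:
    if cv2.contourArea(c)>300:print(cv2.boundingRect(c),cv2.contourArea(c))
print(proj(W,(.447,-.137,.057)))
E
```

```text
time_s: 11.08
position: [0.4374, -0.1413, 0.2126]
tool_rot: [0.662, 0.75, -0.0, -0.0]
wrist_force: [1.1, -0.3, -0.7]
width: 0.0309
grip_force: 0.0
time_s: 12.45
position: [0.4384, -0.1391, 0.2126]
tool_rot: [-0.019, 1.0, 0.0, -0.0]
wrist_force: [0.2, -0.6, -0.2]
width: 0.0442
grip_force: 0.0
at [ 0.4384 -0.1391  0.2126] yaw -177.9 tilt z [-0.001  0.    -1.   ] shift [-0.0088  0.0017  0.1795] az -1.3
[ 0.9867  0.2422 -0.9171  2.0137  0.2293  0.9915  1.5648]
(263, 242, 38, 18) 604.5
(499, 240, 61, 59) 2778.0
(271, 186, 20, 55) 930.0
(138, 87, 68, 21) 875.0
(113, 0, 395, 17) 3421.5
[281.2997 204.6735]
```

View pics/wtab.png

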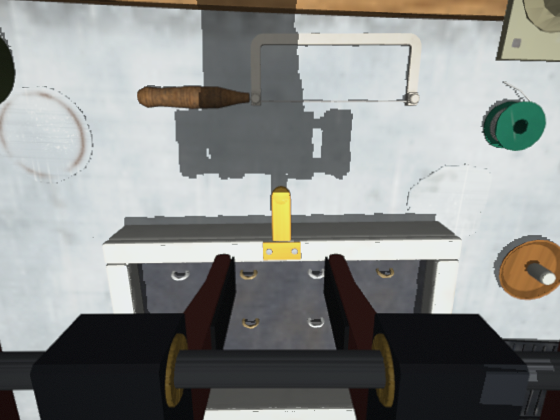

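The wrist view shows the tab from its tip at (281,188) to the rim at (281,241), in line with the tool's x axis. I'll refine the grip point from this.

```bash
python3 - <<'E'
from h import *
np.set_printoptions(precision=4,suppress=True)
W=cam("wrist")
for p,z in[((281,187),.057),((281,193),.057),((272.5,215),.057),((290.5,215),.057),((281,240.5),.058),((105,243),.058),((461,238),.058)]:print(p,onz(W,*p,z))
E
```

```text
(281, 187) [ 0.4306 -0.138   0.057 ]
(281, 193) [ 0.4361 -0.1378  0.057 ]
(272.5, 215) [ 0.4573 -0.1448  0.057 ]
(290.5, 215) [ 0.4567 -0.1282  0.057 ]
(281, 240.5) [ 0.4819 -0.1361  0.058 ]
(105, 243) [ 0.4901 -0.3009  0.058 ]
(461, 238) [0.4733 0.0319 0.058 ]
```

```bash
python3 -m inch '[[0,-0.006,0.001,0,0,0,-1],[0,0,0,0.03,0,0,0],[0,0,0,0.04,0,0,0],[0,0,0,0.03,0,0,0],[0,0,0,0.02,0,0,0],[0,0,0,0.02,0,0,0],[0,0,0,0.02,0,0,0],[0,0,0,0.018,0,0,0],[0,0,0,0,0,0,0],[0,0,0,0,0,0,0]]'
```

```text
time_s: 13.75
position: [0.4454, -0.1378, 0.0351]
tool_rot: [-0.028, 1.0, -0.0, 0.0]
wrist_force: [0.0, 0.5, -0.4]
width: 0.0439
grip_force: 0.0
```

Well placed; now I'll close on the tab.

```bash
python3 -m inch '[[0,0,0,0.002,0,0,0],[-0.4,0,0,0,0,0,0],[-0.5,0,0,0,0,0,0],[-0.6,0,0,0,0,0,0],[-1,0,0,0,0,0,0],[-1,0,0,0,0,0,0],[-1,0,0,0,0,0,0]]' 20
python3 - <<'E'
from h import *
s=sense();print(s["joints"],s["wrist_force"],s["moment"]);go([.4445,-.1375,.033],3)
E
```

```text
time_s: 14.62
position: [0.4449, -0.1376, 0.0328]
tool_rot: [-0.028, 1.0, 0.0, 0.0]
wrist_force: [-1.4, 3.1, 3.6]
width: 0.0175
grip_force: 20.0
[ 0.75806412  0.53386877 -0.71891738  2.15185743  0.58144899  0.6554559
  1.25905674] [-1.42889794  3.05213154  3.55488756] [ 0.73000759  0.11356627 -0.08276542]
at [ 0.4449 -0.1376  0.0328] yaw -176.8 tilt z [ 0.  0. -1.] shift [ 0.0004  0.0001 -0.0002] az 0.2
```

```bash
python3 -m inch '[[-1,0,0,-0.0112,0,2.5,0],[-1,0,0,-0.0112,0,2.5,0],[-1,0,0,-0.0112,0,2.5,0],[-1,0,0,-0.0112,0,2.5,0],[-1,0,0,0,0,0,0]]'
cat >> h.py <<'E'
def lid():
    s=sense();A=R.from_quat(s["tool_rot"]).as_matrix();g=s["position"]-.019*A[:,2]
    ax=np.array([np.cos(np.radians(3)),np.sin(np.radians(3))]);H=np.array([.4445,-.1375])@ax+.258
    r=np.array([H-g[:2]@ax,g[2]-.046]);th=np.degrees(np.arctan2(r[1],r[0])-np.arctan2(.006,.258))
    ay=np.array([-ax[1],ax[0]])
    print("lid",th.round(2),"radius",np.hypot(*r).round(4),"side",((g[:2]-[.4445,-.1375])@ay).round(4),"tilt",np.degrees(np.arctan2(-A[:2,2]@ax,-A[2,2])).round(2),"F",s["wrist_force"].round(1),"grip",s["grip_force"],s["width"],"q",s["joints"].round(2),s["time_s"])
E
python3 -c "
from h import *
lid()"
```

```text
time_s: 15.25
position: [0.4463, -0.1375, 0.0771]
tool_rot: [-0.028, 0.996, -0.002, -0.089]
wrist_force: [-3.1, 3.2, -0.1]
width: 0.0177
grip_force: 20.0
lid 9.8 radius 0.2577 side -0.0001 tilt 10.23 F [-3.1  3.2 -0.1] grip 20.003768429160118 0.01773384656699542 q [ 0.74  0.55 -0.76  2.    0.47  0.97  1.34] 15.25
```

```bash
python3 -m inch '[[-1,0,0,-0.0112,0,2.5,0],[-1,0,0,-0.0112,0,2.5,0],[-1,0,0,-0.0112,0,2.5,0],[-1,0,0,-0.0112,0,2.5,0],[-1,0,0,-0.0112,0,2.5,0],[-1,0,0,-0.0112,0,2.5,0],[-1,0,0,-0.0112,0,2.5,0],[-1,0,0,-0.0112,0,2.5,0],[-1,0,0,0,0,0,0]]'
python3 -c "
from h import *
lid()"
```

```text
time_s: 16.38
position: [0.4723, -0.1362, 0.1623]
tool_rot: [-0.027, 0.964, -0.007, -0.264]
wrist_force: [-13.1, 2.0, 6.7]
width: 0.018
grip_force: 20.0
lid 29.7 radius 0.2573 side -0.0001 tilt 30.68 F [-13.1   2.    6.7] grip 20.01669768244028 0.01802694624991449 q [ 0.59  0.66 -0.71  1.66  0.38  1.53  1.38] 16.375
```

```bash
python3 - <<'E'
from h import *
ax=np.array([np.cos(np.radians(3)),np.sin(np.radians(3)),0]);z=np.array([0,0,1.])
hp=np.array([.4445,-.1375,0])+.258*ax+.046*z
s=sense();A=R.from_quat(s["tool_rot"]).as_matrix();p=s["position"];tl=30.68
def T(l,t):
    l,t=np.radians([l,t]);g=hp-ax*(.258*np.cos(l)-.006*np.sin(l))+z*(.258*np.sin(l)+.006*np.cos(l))
    return g+.019*(-z*np.cos(t)-ax*np.sin(t))
print("now err",(A.T@(T(29.7,tl)-p)).round(4))
for l in(32.5,35,37.5,40,42.5,45):
    t=30.68+(l-29.7)*.5;d=T(l,t)-p;turn=t-tl;print(l,(A.T@d).round(4),round(turn,2))
    p=T(l,t);A=A@R.from_euler("y",turn,degrees=True).as_matrix();tl=t
E
```

```text
now err [ 0.0008  0.0001 -0.    ]
32.5 [ 0.0009  0.0001 -0.0126] 1.4
35 [-0.0002 -0.     -0.0112] 1.25
37.5 [-0.0004 -0.     -0.0112] 1.25
40 [-0.0007 -0.     -0.0112] 1.25
42.5 [-0.0009 -0.     -0.0112] 1.25
45 [-0.0012 -0.     -0.0112] 1.25
```

```bash
python3 -m inch '[[-1,0.003,0,-0.0126,0,1.5,0],[-1,0,0,-0.0112,0,1.25,0],[-1,0,0,0,0,0,0]]'
python3 -c "
from h import *
lid()"
```

```text
time_s: 16.75
position: [0.4856, -0.1355, 0.1835]
tool_rot: [-0.027, 0.959, -0.008, -0.282]
wrist_force: [-2.9, 1.3, -0.0]
width: 0.0177
grip_force: 20.0
lid 35.28 radius 0.2573 side -0.0001 tilt 32.83 F [-2.9  1.3 -0. ] grip 20.00136500224471 0.0176995347655837 q [ 0.57  0.68 -0.71  1.59  0.37  1.62  1.38] 16.75
```

Force is low. Now the last 10 degrees.

```bash
python3 -m inch '[[-1,-0.0004,0,-0.0112,0,1.25,0],[-1,-0.0007,0,-0.0112,0,1.25,0],[-1,-0.0009,0,-0.0112,0,1.25,0],[-1,-0.001,0,-0.0102,0,1.25,0],[-1,0,0,0,0,0,0],[-1,0,0,0,0,0,0],[-1,0,0,0,0,0,0]]'
python3 - <<'E'
from h import *
lid();print(sense()["joint_vel"].round(4))
a=grab_frame("side")[:,:,::-1];w=grab_frame("scene")[:,:,::-1];cv2.imwrite("pics/end.png",np.vstack([cv2.resize(a,(400,300)),cv2.resize(w,(400,300))]))
E
```

```text
time_s: 17.62
position: [0.5133, -0.1341, 0.2173]
tool_rot: [-0.026, 0.946, -0.009, -0.323]
wrist_force: [3.2, 3.4, -4.8]
width: 0.0178
grip_force: 20.0
lid 45.05 radius 0.2574 side -0.0002 tilt 37.66 F [ 3.2  3.4 -4.8] grip 19.996978472918272 0.017804038956839997 q [ 0.51  0.73 -0.68  1.44  0.36  1.79  1.39] 17.625
[-0.0013 -0.0004 -0.0008 -0.0035  0.0007  0.0033  0.0007]
```

View pics/end.png

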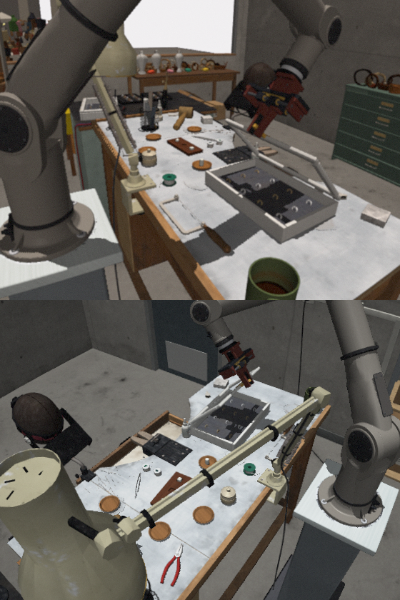

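The lid is open at about 45° with the gripper on the tab (side view (265,110)), and the bead is still in the dish. Steady, so I'll hand in.

```bash
python3 -c "
from station import env
print(env.hand_in())"
```

```text
the job is handed in; nothing more can be done
None
```

The barrel bead is standing in the rightmost dish, the lid is held by its tab at about 45° (computed from the gripper position), and the job was handed in after about 18 s of the 64 s allowed; no verdict came back.

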